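# Weigh a filled bun on a sliding-beam balance

## Task

Weigh the cream bun on the little sliding-beam balance: slide the beam along in its rocking saddle, by pushing at the round steel counterweight, until the beam floats level with both ends clear of the worktop, so that the weight can be read where the saddle's red mark stands. Leave the bun lying in its pan, do not touch it, and leave the other things where they are.

Things in the scene. Friction and masses are not known exactly. Their poses are not given: they have to be found in the camera images.
- stand: White enamelled stand of the balance, fixed to the worktop: base plate 90 x 84 mm, 9 mm high, with two 27 mm high cheeks that carry the pivot of the rocking saddle. The beam lies in the saddle, a dark steel channel 64 mm long and 33 mm wide inside with lips 6 mm high that keep the beam straight. Origin: on the worktop below the pivot; x level along the beam towards the counterweight, z up.
- beam: Loose beam of the balance, 0.18 kg: wooden strip 262 x 30 x 8 mm with black graduations, lying in the saddle; pan at x = -105 mm, counterweight at x = +100 mm. Origin: on the underside; x along the strip towards the counterweight; the strip spans x = -145 to +117 mm. At the start the pivot is at x = -32 to -42 mm, so the counterweight's end rests on the worktop (tilt about 0.16 rad).
- pan (a point): Centre of the floor of the round steel pan (92 mm across, rim 17 mm above the strip's underside): x = -105 mm, 11 mm above the underside in the beam's frame; axes as the beam's. If the beam is pushed too far, the pan end goes down; it can be drawn back by the counterweight's inner face.
- weight_end (a point): Outermost point of the counterweight, a steel roller 30 mm in diameter, 42 mm wide, lying across the beam: x = +115 mm, 25 mm above the underside in the beam's frame, axes as the beam's. The strip ends 2 mm farther out. Pushed here, the beam must go 20 to 70 mm towards the pan, depending on the bun; a finger against it holds its tilt by friction, so let go to see it settle.
- bun: Brown choux bun with cream in it, 82 mm across and 55 mm high, 54 to 126 g, loose in the pan. Origin: centre of its underside.
- choux_near: Bystander: brown choux bun, 77 x 96 x 47 mm, on the worktop to the right. Origin: centre of its underside.
- pivot (a point): Middle of the saddle's floor when level (a point fixed on the stand), 25 mm above the worktop, 5 mm above the pivot; axes as the stand's. A light bun balances with the pivot near x = +22 mm of the beam, a heavy one near x = -8 mm.
- saddle (a joint): Tilt of the saddle, and of the beam lying in it, in rad: 0 is level, positive has the counterweight's end down; stops at 0.2 either way. A weak spring in the pivot makes it swing back gently: when the beam hangs free, 0.1 rad means that the beam is about 12 mm from perfect balance (out towards the counterweight if positive). It settles within about a second.
- butter: Bystander: block of butter in a green and yellow wrapper, 73 x 102 x 37 mm, on the worktop to the right. Origin: centre of its underside.
- spice_jar: Bystander: small glass jar with a black cap and a green label, 45 mm in diameter, 105 mm high, standing at the front left. Origin: centre of its underside.

How it is judged:
By the outcome, as a careful person would: the job done as asked, in the order asked, and still so for the second after the job is handed in, with the robot touching nothing.
It also fails if it takes over 54 s, if anything falls off the work surface, if the arm or the gripper's body presses on something with over 40 N, if the wrist force passes 120 N, or if a joint passes its speed limit or range.

## Robot

A 6-joint arm with a two-finger parallel gripper is mounted at the origin on a cart in front of the work surface, level with it; the furniture and walls round the work are solid. World frame = base frame: x ahead of the robot, y to its left, z up, the work surface at z = 0. Lengths are in m, angles in rad, forces in N, time in s.
With the tool pointing down it reaches from about 0.375 to 0.9 m from the base axis. Payload 3.1 kg.
Tool frame: the origin (TCP) lies midway between the tips of the shut fingers; the grasp point (between the pads) lies robot.grip_depth behind it (robot.grip_depth is the distance from the TCP to the grasp point, in m); z points along the fingers, y is the line along which they close (so a half turn about z gives the same grasp; the last joint's range is limited). The gripper opens to 87 mm and grips with 3 to 60 N. Pads are 19 mm wide; open, the fingers measure 117 mm over their backs; the gripper's body (75 mm by 190 mm) begins 51 mm behind the grasp point.
Start: joints at [0.976, 0.527, 1.433, -0, 1.181, -0.178], TCP at [0.253, 0.571, 0.223] pointing down, gripper open.
Joint ranges: [-3.08, 3.08], [-0.75, 2.2], [0.22, 2.44], [-1.43, 4.57], [0, 2.65], [-2.85, 2.85]. Speed limits (rad/s): [2.79, 2.79, 3.14, 3.14, 3.14, 3.14].

## Interface

Orientations are given as a unit quaternion [x, y, z, w].
In Python, from rig import robot gives the robot as it stands.
- The arm moves only by the tool drive_effector, called after "Request:" by a JSON object that holds its "name" and its "arguments", one argument or row to a line. Schema: {"type":"object","properties":{"moves":{"type":"array","items":{"type":"object","properties":{"trans":{"type":"array","items":{"type":"number"},"minItems":3,"maxItems":3},"twist":{"type":"number"}},"additionalProperties":false},"minItems":1,"maxItems":20},"jaw":{"type":"number"},"grip_force":{"type":"number"},"only":{"type":"string"},"quiet":{"type":"boolean"},"lines":{"type":"string"}},"required":["moves"],"additionalProperties":false}. moves is a list of rows, 1 to 20 of them, each an object with the fields trans (a list: dx, dy, dz in m), twist (a turn about the tool's z in rad); a field left out counts as zero; each row shifts and turns the commanded pose from where the row before left it, along the tool's axes as they then stand; what a row does not reach is not made up. A row lasts 1/12 s, in which the tool goes at most 0.0417 m and 0.125 rad, less where a joint would pass 70% of its speed; a pose out of reach is approached as far as the arm can. jaw is the finger opening in m, set as the call begins (left out keeps the last). The fingers move at their own pace and stop on an object; grip_force is the grip in N (left out, the last holds). Time passes only in rows, so rows that do not move let the fingers close. The tool returns the time, the measured TCP pose, the force, the opening and the grip force at its end. only (a regular expression) keeps the lines of the reply that match it, lines (a string "A,B") keeps lines A to B, and quiet returns only ok. Input that does not fit is refused with a message, and nothing moves.
- robot.get_obs(): the state, without advancing time (a new reading comes with each control period).
- robot.camera(name): name is "scene" or "top"; returns a dict with "img" (384x512x3 uint8, red, green, blue), "fx", "fy", "cx", "cy" (pixels), "xyz" and "attitude" of the camera in the world. Camera axes: x right, y down, z forward; pixel columns grow to the right and rows downward; lengths in m; the calibration is good to about 2 mm. A picture is of the moment at which its call begins. There is no depth.
- robot.hand_in(): hands the job in; it is judged then, once.
The state is a dict: "time": time; "q": joint angles; "joint_velocities": joint speeds; "joint_torque": joint torques, N m; "position": TCP position; "tool_rot": TCP orientation; "ft_force": force on the tool from outside, world axes, zero at the start; "moment": the same for the moment, N m; "grip_width": finger opening in m; "grip_force": force on a finger pad.
Only numpy, scipy, OpenCV 4.12 (cv2) and the standard library are available. Lean on these libraries where they do the work, as an engineer would, in place of code of your own. Each camera call takes 0.05 s, during which the arm holds its last target. There are 200 camera calls.

## Working session

There is one attempt and no reset: what is moved stays moved. The work goes in short steps, Python scripts to look and compute and a tool call to move; the robot and the scene stay as the last step left them, time stands still between calls to the robot, and variables do not carry over. Pictures are saved under pics/ and viewed, at most 10 in all, crops included, and the job is handed in when it is done.

```bash
mkdir -p pics; ls; python3 - <<'E'
from rig import robot
import cv2
for n in("scene","top"):
    c=robot.camera(n); cv2.imwrite(f"pics/{n}0.png",c["img"][:,:,::-1]); print(n,{k:c[k] for k in c if k!="img"})
print(robot.get_obs(),robot.grip_depth)
E
```

```text
pics
rig.py
scene {'fx': 347.826552045098, 'fy': 347.826552045098, 'cx': 254.44651378353936, 'cy': 191.0274935897967, 'xyz': array([-0.0808864 , -0.90580492,  0.57904258]), 'attitude': array([ 0.81021811, -0.24523524,  0.15962807, -0.50786334])}
top {'fx': 350.4230527791726, 'fy': 350.4230527791726, 'cx': 249.4651894843628, 'cy': 189.467082120481, 'xyz': array([ 0.31798617, -0.0133796 ,  1.21515042]), 'attitude': array([ 0.71171551, -0.69651952,  0.06608189, -0.06288704])}
{'time': 0.1, 'q': array([ 9.75519133e-01,  5.28368157e-01,  1.43373933e+00, -2.74245895e-05,
        1.18141927e+00, -1.78497357e-01]), 'joint_velocities': array([ 1.58272059e-03, -2.72637757e-03, -2.52933961e-03, -9.61845796e-05,
       -1.85969103e-03, -1.22525504e-03]), 'joint_torque': array([ 3.77465749e-04, -4.40986240e+01, -1.77151698e+01,  6.35508145e-02,
        5.33925625e-02, -5.60200419e-05]), 'position': array([0.25262128, 0.5709632 , 0.22168368]), 'tool_rot': array([ 2.06879719e-01,  9.78365906e-01, -9.00357480e-04, -3.53131539e-04]), 'ft_force': array([0.20903797, 0.24159343, 0.96118545]), 'moment': array([-0.02071861, -0.0134609 ,  0.02179805]), 'grip_force': 0.0, 'grip_width': 0.0869885515452961} 0.0187
```

View pics/scene0.png

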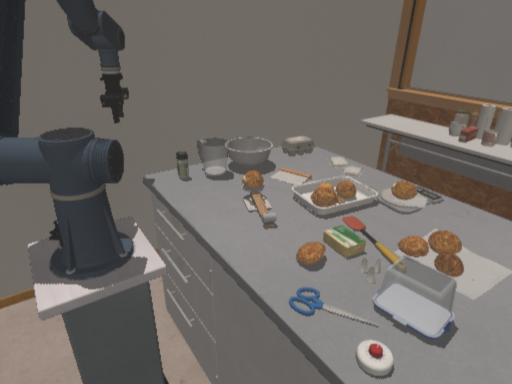

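View pics/top0.png

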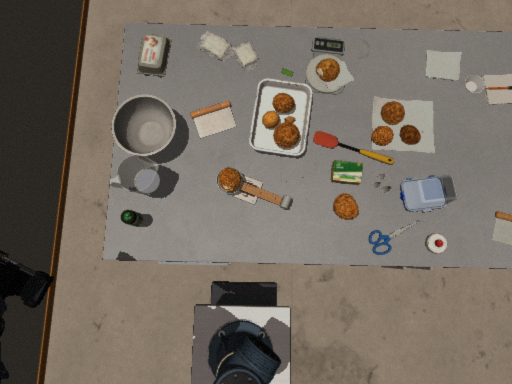

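The scene view shows the bun at about (254,180) and the counterweight at about (268,215). In the top view they are at (230,180) and (287,201), with the stand at about (248,189). Next I'll zoom in.

```bash
cat > h.py <<'E'
import numpy as np, cv2
from scipy.spatial.transform import Rotation as R
from rig import robot
def cast(c,u,v,z):
    d=R.from_quat(c["attitude"]).apply([(u-c["cx"])/c["fx"],(v-c["cy"])/c["fy"],1]); p=np.array(c["xyz"])
    return p+d*(z-p[2])/d[2]
def proj(c,P):
    p=R.from_quat(c["attitude"]).inv().apply(np.array(P)-c["xyz"])
    return c["fx"]*p[0]/p[2]+c["cx"], c["fy"]*p[1]/p[2]+c["cy"]
def zoom(c,x0,y0,w,h,k): return cv2.resize(c["img"][y0:y0+h,x0:x0+w,::-1],None,fx=k,fy=k,interpolation=cv2.INTER_CUBIC)
E
python3 - <<'E'
from h import *
t=robot.camera("top");s=robot.camera("scene")
a=zoom(t,210,160,90,60,6);b=zoom(s,225,160,90,60,6)
cv2.imwrite("pics/z1.png",cv2.resize(np.vstack([a,b]),None,fx=.83,fy=.83))
for n,u,v,z in(("bun",230,180,.06),("wt",287,201,.02)): print(n,cast(t,u,v,z))
E
```

```text
bun [0.56235182 0.04985828 0.06      ]
wt [ 0.50120289 -0.14677272  0.02      ]
```

View pics/z1.png

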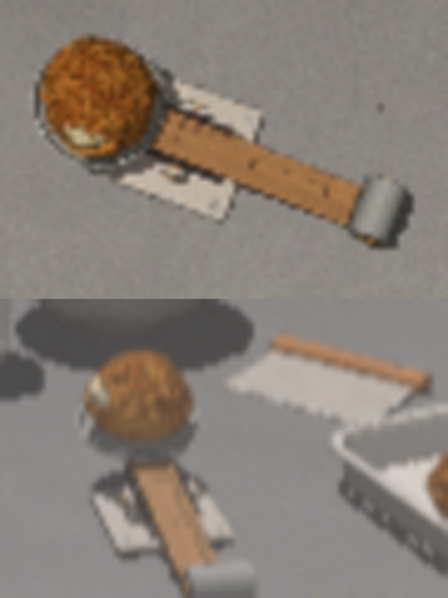

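The top crop shows the roller at about (286.5,201.6) and the strip running from (246,186) to (279,200), so the counterweight end is down towards the right. In the scene view, the pan end points away from the camera.

```bash
cat >> h.py <<'E'
def wood(c):
    hsv=cv2.cvtColor(c["img"],cv2.COLOR_RGB2HSV)
    return cv2.inRange(hsv,(5,85,60),(20,255,255))
def measure(ax=None):
    """triangulated roller (grey blob) via wood-free bright strip"""
E
python3 - <<'E'
from h import *
t=robot.camera("top");s=robot.camera("scene")
m=wood(t); m[:,:248]=0;m[:,281:]=0;m[:180]=0;m[215:]=0
v,u=np.nonzero(m); print(len(u))
P=[]
for uu in range(248,281):
    k=v[u==uu]
    if len(k)>4: P.append(cast(t,uu,k.mean(),np.interp(uu,[248,281],[.034,.014])))
P=np.array(P); l=cv2.fitLine(P[:,:2].astype(np.float32),cv2.DIST_HUBER,0,.01,.01).ravel(); print("wood line",l,np.degrees(np.arctan2(l[1],l[0])))
print("roller",cast(t,286.5,201.6,.03))
# stand plate: white
hsv=cv2.cvtColor(t["img"],cv2.COLOR_RGB2HSV)[175:210,225:270]
w=cv2.inRange(hsv,(0,0,165),(180,45,255)); v,u=np.nonzero(w); print(len(u),cv2.minAreaRect(np.c_[u+225,v+175].astype(np.float32)))
(c0,_,_)=cv2.minAreaRect(np.c_[u+225,v+175].astype(np.float32)); print("stand",cast(t,*c0,.009))
for r in t["img"][196:208:1,280:296].astype(int).sum(2)//3: print(r)
for r in s["img"][206:224,255:282].astype(int).sum(2)//3: print(*r)
E
```

```text
313
wood line [ 0.33130276  0.9435245   0.51983243 -0.07326899] 70.65213
roller [ 0.49755792 -0.14394905  0.03      ]
182 ((248.01370239257812, 189.13015747070312), (21.418529510498047, 22.940065383911133), 20.556045532226562)
stand [ 0.54189905 -0.01138886  0.009     ]
[120 129 127  99 113 134 145 152 136 120 127 131 136 135 137 135]
[118 117 104  98 120 140 148 158 143 129 118 110 132 132 136 137]
[117 109  73 110 128 142 150 154 142 127 106  82 124 133 135 135]
[113  91  79 118 138 147 154 143 137 116  91  59  76 129 136 135]
[112  84 102 126 138 153 156 141 129 107  77  61  69 128 135 134]
[107  84 115 134 147 152 149 135 122  98  62  57  68 129 135 134]
[ 90  95 124 137 148 153 145 135 111  85  54  58  81 129 135 134]
[ 71 102 129 144 154 153 137 125 101  70  59  67 126 137 135 134]
[ 81 122 136 150 155 143 133 118  94  58  57  72 131 134 136 137]
[ 98 122 142 149 152 139 126 106  79  52  57  79 131 138 138 139]
[ 87  99 132 143 146 131 123  95  62  54  76 128 136 139 136 137]
[112  74  76  72  91 117 106  83  53  72 127 136 133 133 136 136]
101 95 121 134 136 135 138 138 135 12
[... 1142 characters left out ...]
 141 141 134 114 90 106 108 128 128 127 127 126 125 124 124 122 122 120 121 128 138 141 141 141 141
140 140 141 141 141 133 94 96 94 114 116 115 113 113 112 113 112 111 109 109 111 125 140 141 141 142 141
140 140 141 141 141 138 115 92 91 104 106 105 104 105 104 103 103 104 104 103 106 123 139 141 142 142 142
140 141 141 140 141 140 133 92 89 100 100 100 100 99 99 98 98 97 97 100 106 125 141 142 142 143 140
141 141 140 141 141 142 136 94 88 94 94 95 93 93 89 86 85 85 91 108 123 133 140 141 140 141 141
141 141 140 141 142 142 137 115 91 86 82 81 80 79 76 73 73 71 84 106 134 139 140 140 140 141 141
142 141 141 142 142 143 141 135 111 80 70 69 68 69 72 72 71 72 82 87 118 137 139 142 142 141 140
```

Request:
{"name": "drive_effector", "arguments": {
  "moves": [
    {"twist": -0.093},
    {"trans": [-0.024, -0.034, 0]},
    {"trans": [-0.024, -0.034, 0]},
    {"trans": [-0.024, -0.034, 0]},
    {"trans": [-0.024, -0.034, 0]},
    {"trans": [-0.024, -0.034, 0]},
    {"trans": [-0.024, -0.034, 0]},
    {"trans": [-0.024, -0.034, 0]},
    {"trans": [-0.024, -0.034, 0]},
    {"trans": [-0.024, -0.034, 0]},
    {"trans": [-0.024, -0.034, 0]},
    {"trans": [-0.024, -0.034, 0]},
    {"trans": [-0.024, -0.034, 0]},
    {"trans": [-0.024, -0.034, 0]},
    {"trans": [-0.024, -0.034, 0]},
    {"trans": [-0.024, -0.034, 0]},
    {"trans": [-0.024, -0.034, 0]},
    {"trans": [-0.024, -0.034, 0]},
    {"trans": [-0.024, -0.034, 0]},
    {"trans": [-0.004, -0.035, 0]}
  ],
  "jaw": 0
}}

```text
time: 1.97
position: [0.4639, -0.1849, 0.2231]
tool_rot: [0.161, 0.987, -0.001, 0.003]
ft_force: [0.3, -0.6, 0.6]
grip_width: 0.0005
grip_force: 0.0
```

Request:
{"name": "drive_effector", "arguments": {
  "moves": [
    {"trans": [-0.018, -0.004, 0.03]},
    {"trans": [0, 0, 0.04]},
    {"trans": [0, 0, 0.04]},
    {"trans": [0, 0, 0.04]},
    {"trans": [0, 0, 0.025]},
    {"trans": [0, 0, 0.02]},
    {},
    {}
  ]
}}

```text
time: 2.63
position: [0.4758, -0.1899, 0.0268]
tool_rot: [0.161, 0.987, 0.0, -0.001]
ft_force: [-0.2, 0.7, 0.9]
grip_width: 0.0005
grip_force: 0.0
```

```bash
python3 - <<'E'
from h import *
t=robot.camera("top");s=robot.camera("scene")
cv2.imwrite("pics/z2.png",np.hstack([zoom(t,230,165,80,60,5),zoom(s,225,165,80,60,5)]))
E
```

```text
(no output)
```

View pics/z2.png

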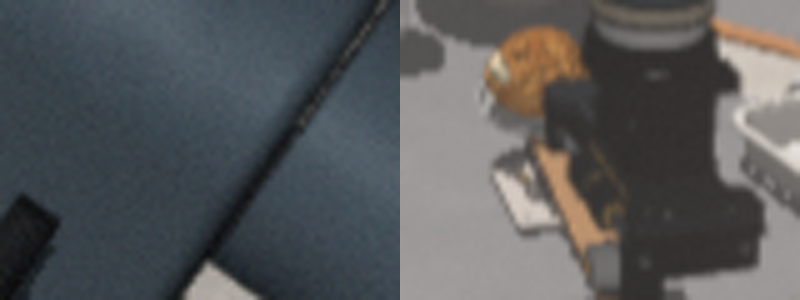

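The arm blocks the top view. The scene view shows the shut fingers just outside the roller, and the strip's left edge is still visible. I'll push about 20 mm first.

Request:
{"name": "drive_effector", "arguments": {
  "moves": [
    {"trans": [-0.006, 0.005, 0]},
    {"trans": [0, 0.005, 0]},
    {"trans": [0, 0.005, 0]},
    {"trans": [0, 0.004, 0]},
    {"trans": [0, 0.004, 0]},
    {"trans": [0, 0.003, 0]}
  ]
}}

```text
time: 3.23
position: [0.4903, -0.1666, 0.0278]
tool_rot: [0.161, 0.987, -0.0, 0.0]
ft_force: [-0.7, 0.5, -0.9]
grip_width: 0.0
grip_force: 0.0
```

Request:
{"name": "drive_effector", "arguments": {
  "moves": [
    {"trans": [0, 0.003, 0]},
    {"trans": [0, 0.003, 0]},
    {"trans": [0, 0.003, 0]},
    {"trans": [0, 0.003, 0]},
    {"trans": [0, 0.003, 0]},
    {}
  ]
}}

```text
time: 3.73
position: [0.4952, -0.1529, 0.0276]
tool_rot: [0.161, 0.987, 0.0, 0.0]
ft_force: [0.4, -0.7, -0.6]
grip_width: 0.0003
grip_force: 0.4
```

```bash
python3 - <<'E'
from h import *
s=robot.camera("scene")
cv2.imwrite("pics/z3.png",zoom(s,225,165,80,60,8))
E
```

```text
(no output)
```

View pics/z3.png

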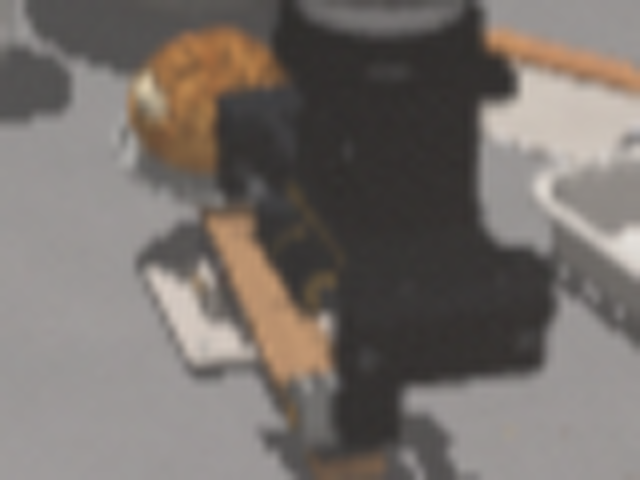

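The view shows the finger at the roller's outer face, with the strip's end face visible below it at crop (350,465). The bun has hardly moved. I'll push on and track the bun's left part by template matching.

```bash
cat >> h.py <<'E'
def bunshift(c,ref="pics/scene0.png"):
    a=cv2.imread(ref)[170:190,240:256]; b=c["img"][155:205,225:270,::-1]
    r=cv2.matchTemplate(cv2.resize(b,None,fx=8,fy=8,interpolation=3),cv2.resize(a,None,fx=8,fy=8,interpolation=3),cv2.TM_CCOEFF_NORMED)
    _,m,_,p=cv2.minMaxLoc(r); return p[0]/8-15,p[1]/8-15,m
E
```

Request:
{"name": "drive_effector", "arguments": {
  "moves": [
    {"trans": [0, 0.003, 0]},
    {"trans": [0, 0.003, 0]},
    {"trans": [0, 0.003, 0]},
    {"trans": [0, 0.003, 0]},
    {"trans": [0, 0.003, 0]},
    {}
  ]
}}

```text
time: 4.28
position: [0.4998, -0.1382, 0.0275]
tool_rot: [0.161, 0.987, 0.0, -0.0]
ft_force: [-0.7, -0.4, -0.1]
grip_width: 0.0006
grip_force: 0.4
```

```bash
python3 - <<'E'
from h import *
s=robot.camera("scene"); print(bunshift(s))
P=np.array([.562,.05,.06]);Y=np.array([.319,.948,0]); print("px per 10mm:",np.subtract(proj(s,P+.01*Y),proj(s,P)),"per 10mm up",np.subtract(proj(s,P+[0,0,.01]),proj(s,P)))
E
```

```text
(-2.0, -4.0, 0.7896535396575928)
px per 10mm: [-0.71459392 -1.09001385] per 10mm up [ 0.01985241 -2.52011234]
```

Request:
{"name": "drive_effector", "arguments": {
  "moves": [
    {"trans": [0, -0.02, 0]},
    {"trans": [0, -0.03, 0]},
    {"trans": [0, -0.01, -0.04]},
    {"trans": [0, -0.01, -0.04]},
    {"trans": [0, -0.02, -0.035]},
    {"trans": [0, -0.03, -0.025]},
    {"trans": [0, -0.04, 0]},
    {"trans": [0, -0.04, 0]},
    {"trans": [0, -0.04, 0]},
    {},
    {}
  ]
}}

```text
time: 5.25
position: [0.4227, -0.3681, 0.1674]
tool_rot: [0.163, 0.987, 0.0, 0.0]
ft_force: [-0.9, 0.0, 0.0]
grip_width: 0.0003
grip_force: 0.0
```

```bash
python3 - <<'E'
from h import *
t=robot.camera("top");s=robot.camera("scene"); print(bunshift(s))
cv2.imwrite("pics/t4.png",t["img"][:,:,::-1]);cv2.imwrite("pics/s4.png",s["img"][:,:,::-1])
cv2.imwrite("pics/z4.png",np.hstack([zoom(t,215,160,80,60,5),zoom(s,225,165,80,60,5)]))
E
```

```text
(-2.0, -4.0, 0.9047361016273499)
```

View pics/z4.png

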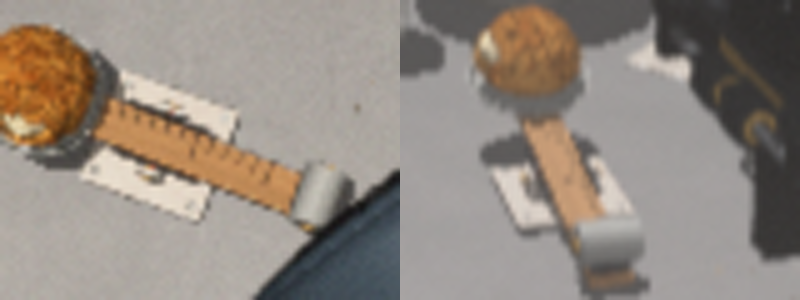

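The top view shows the roller at about (279.6,198.6), and the scene view shows it at about (267.4,213). The end face of the strip is still low on the worktop.

```bash
cat >> h.py <<'E'
PIV=np.array([.542,-.0114,.025]); OUT=np.array([-.319,-.948,0])
def tri(t,a,s,b):
    A=cast(t,*a,0);dA=t["xyz"]-A;B=cast(s,*b,0);dB=s["xyz"]-B
    k=np.linalg.lstsq(np.c_[dA,-dB],B-A,rcond=None)[0]; p=A+dA*k[0];q=B+dB*k[1]; return (p+q)/2,np.linalg.norm(p-q)
def report(t,a,s,b):
    p,e=tri(t,a,s,b);d=(p-PIV)@OUT
    print("roller",p.round(4),"err",e.round(4),"dist",d.round(4),"lat",np.cross(OUT,p-PIV)[2].round(4))
E
python3 - <<'E'
from h import *
t=robot.camera("top");s=robot.camera("scene")
report(t,(286.5,201.6),s,(270.3,217.5)); report(t,(279.6,198.6),s,(267.4,213))
# predicted roller centre pixels (scene) for beam pos/tilt
for xp in(-37,-10,-5,0,5):
  for th in(.2,.16,.1,0,-.1):
    r=100-xp;d=(r*np.cos(th)+20*np.sin(th)+5*np.sin(th))/1000;z=.025+(-r*np.sin(th)+25*np.cos(th))/1000
    P=PIV+d*OUT;P[2]=z; print(xp,th,np.round(proj(t,P),1),np.round(proj(s,P),1))
E
```

```text
roller [ 0.4987 -0.1447  0.0274] err 0.0018 dist 0.1402 lat 0.0015
roller [ 0.507  -0.12    0.0298] err 0.0011 dist 0.1141 lat 0.0015
-37 0.2 [286.1 201.9] [269.4 218.9]
-37 0.16 [286.3 201.7] [269.5 217.3]
-37 0.1 [286.4 201.3] [269.5 215. ]
-37 0 [286.4 200.5] [269.5 210.9]
-37 -0.1 [285.9 199.6] [269.3 206.6]
-10 0.2 [279.  199.1] [267.  213.4]
-10 0.16 [279.  198.9] [267.  212.2]
-10 0.1 [279.  198.5] [267.  210.2]
-10 0 [278.8 197.8] [266.9 206.9]
-10 -0.1 [278.2 197. ] [266.7 203.5]
-5 0.2 [277.6 198.6] [266.5 212.4]
-5 0.16 [277.7 198.4] [266.6 211.2]
-5 0.1 [277.7 198. ] [266.5 209.4]
-5 0 [277.4 197.3] [266.4 206.2]
-5 -0.1 [276.8 196.5] [266.2 202.9]
0 0.2 [276.3 198. ] [266.1 211.5]
0 0.16 [276.3 197.8] [266.1 210.3]
0 0.1 [276.3 197.5] [266.1 208.5]
0 0 [276.  196.8] [266.  205.5]
0 -0.1 [275.4 196. ] [265.8 202.4]
5 0.2 [275.  197.5] [265.7 210.5]
5 0.16 [275.  197.3] [265.7 209.4]
5 0.1 [274.9 197. ] [265.6 207.7]
5 0 [274.6 196.3] [265.5 204.8]
5 -0.1 [273.9 195.5] [265.3 201.8]
```

Request:
{"name": "drive_effector", "arguments": {
  "moves": [
    {"trans": [0, 0.04, 0]},
    {"trans": [0, 0.04, 0]},
    {"trans": [0, 0.04, 0]},
    {"trans": [0, 0.03, 0.02]},
    {"trans": [0, 0.03, 0.02]},
    {"trans": [0, 0.02, 0.03]},
    {"trans": [0, 0, 0.03]},
    {"trans": [0, 0, 0.031]},
    {"trans": [0, 0.01, 0]},
    {"trans": [0, 0.012, 0]},
    {"trans": [0, 0.01, 0]},
    {"trans": [0, 0.005, 0]},
    {"trans": [0, 0.005, 0]},
    {"trans": [0, 0.004, 0]},
    {"trans": [0, 0.004, 0]},
    {"trans": [0, 0.004, 0]},
    {"trans": [0, 0.004, 0]},
    {"trans": [0, 0.003, 0]},
    {},
    {}
  ]
}}

```text
time: 7.12
position: [0.5067, -0.119, 0.0366]
tool_rot: [0.161, 0.987, 0.0, 0.0]
ft_force: [0.6, -1.7, 2.2]
grip_width: 0.0005
grip_force: 1.4
```

Request:
{"name": "drive_effector", "arguments": {
  "moves": [
    {"trans": [0, -0.01, 0]},
    {"trans": [0, -0.03, 0]},
    {"trans": [0, -0.03, 0]},
    {"trans": [0, -0.02, -0.03]},
    {"trans": [0, -0.02, -0.035]},
    {"trans": [0, -0.02, -0.035]},
    {"trans": [0, -0.03, -0.025]},
    {"trans": [0, -0.04, 0]},
    {"trans": [0, -0.04, 0]},
    {"trans": [0, -0.03, 0]},
    {},
    {}
  ]
}}

```text
time: 8.12
position: [0.4193, -0.3763, 0.161]
tool_rot: [0.163, 0.987, 0.001, -0.0]
ft_force: [0.1, 1.3, -0.3]
grip_width: 0.0006
grip_force: 0.0
```

```bash
python3 - <<'E'
from h import *
t=robot.camera("top");s=robot.camera("scene"); print(bunshift(s))
cv2.imwrite("pics/s5.png",s["img"][:,:,::-1])
cv2.imwrite("pics/z5.png",np.hstack([zoom(t,215,160,80,60,5),zoom(s,225,165,80,60,5)]))
E
```

```text
(-3.0, -4.0, 0.8503183126449585)
```

View pics/z5.png

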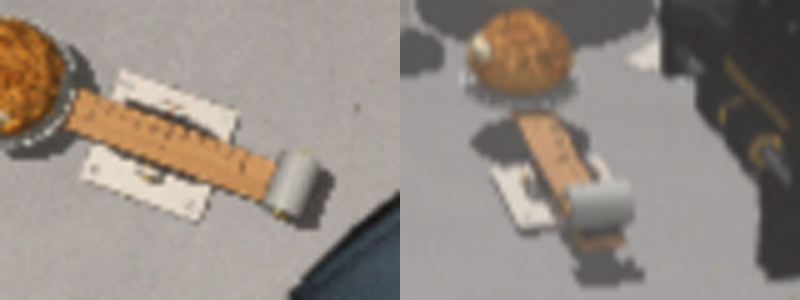

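The roller now floats free, and its shadow has separated from it. The roller is at about scene (265,205.6) and top (273.8,196.2). Next I'll measure the tilt relative to the earlier view, where the known contact tilt gives a reference.

```bash
cat >> h.py <<'E'
def match(img,ref,box,win):
    x,y,w,h=box;X,Y,W,H=win;k=10
    f=lambda a:cv2.resize(a,None,fx=k,fy=k,interpolation=cv2.INTER_CUBIC)
    _,m,_,p=cv2.minMaxLoc(cv2.matchTemplate(f(img[Y:Y+H,X:X+W]),f(ref[y:y+h,x:x+w]),cv2.TM_CCOEFF_NORMED))
    return np.array([X+p[0]/k-x,Y+p[1]/k-y,m])
def model(c,xp,th):
    r=100-xp;d=(r*np.cos(th)+25*np.sin(th))/1000;z=.025+(-r*np.sin(th)+25*np.cos(th))/1000
    P=PIV+d*OUT;P[2]=z; return np.array(proj(c,P))
def fit():
    from scipy.optimize import least_squares as L
    t=robot.camera("top");s=robot.camera("scene");T4=cv2.imread("pics/t4.png")[:,:,::-1];S4=cv2.imread("pics/s4.png")[:,:,::-1]
    a=match(t["img"],T4,(273,191,13,14),(258,178,36,32));b=match(s["img"],S4,(260,207,15,12),(250,190,35,40))
    f=lambda p:np.r_[model(t,*p)-model(t,-12,.188)-a[:2],model(s,*p)-model(s,-12,.188)-b[:2]]
    q=L(f,[5,0],x_scale=[10,.1]); print(robot.get_obs()["time"],a,b,"xp,tilt",q.x.round(3),"res",q.fun.round(2)); return t,s
E
python3 -c "
from h import *
fit();fit()"
```

```text
8.3167 [-5.5        -2.7         0.93304259] [-1.8        -7.          0.97291189] xp,tilt [7.933 0.073] res [ 0.02 -0.05 -0.01  0.01]
8.4167 [-5.5        -2.7         0.93284583] [-1.8        -7.          0.97300386] xp,tilt [7.933 0.073] res [ 0.02 -0.05 -0.01  0.01]
```

Request:
{"name": "drive_effector", "arguments": {
  "moves": [
    {"trans": [0, 0.04, 0]},
    {"trans": [0, 0.04, 0]},
    {"trans": [0, 0.04, 0]},
    {"trans": [0, 0.03, 0.02]},
    {"trans": [0, 0.03, 0.02]},
    {"trans": [0, 0.025, 0.03]},
    {"trans": [0, 0, 0.03]},
    {"trans": [0, 0, 0.021]},
    {"trans": [0, 0.02, 0]},
    {"trans": [0, 0.02, 0]},
    {"trans": [0, 0.012, 0]},
    {"trans": [0, 0.006, 0]},
    {"trans": [0, 0.004, 0]},
    {"trans": [0, 0.004, 0]},
    {"trans": [0, 0.003, 0]},
    {"trans": [0, 0.003, 0]},
    {"trans": [0, 0.003, 0]},
    {"trans": [0, 0.001, 0]},
    {},
    {}
  ]
}}

```text
time: 10.08
position: [0.5101, -0.1089, 0.0406]
tool_rot: [0.161, 0.987, -0.0, 0.0]
ft_force: [0.0, -2.1, 0.6]
grip_width: 0.0004
grip_force: 0.9
```

Request:
{"name": "drive_effector", "arguments": {
  "moves": [
    {"trans": [0, -0.01, 0]},
    {"trans": [0, -0.03, 0]},
    {"trans": [0, -0.03, 0]},
    {"trans": [0, -0.02, -0.03]},
    {"trans": [0, -0.02, -0.035]},
    {"trans": [0, -0.02, -0.035]},
    {"trans": [0, -0.03, -0.025]},
    {"trans": [0, -0.04, 0]},
    {"trans": [0, -0.04, 0]},
    {"trans": [0, -0.04, 0]},
    {},
    {},
    {},
    {}
  ]
}}

```text
time: 11.25
position: [0.4205, -0.3725, 0.165]
tool_rot: [0.161, 0.987, 0.001, -0.001]
ft_force: [-0.4, -0.1, 0.0]
grip_width: 0.0005
grip_force: 0.0
```

```bash
python3 -c "
from h import *
fit();t,s=fit()
cv2.imwrite('pics/z6.png',np.hstack([zoom(t,215,160,80,60,5),zoom(s,225,165,80,60,5)]))"
```

```text
11.35 [-9.1        -4.4         0.95467389] [ -3.3        -11.1          0.96036178] xp,tilt [ 1.9741e+01 -1.6000e-02] res [-0.07 -0.11  0.31  0.02]
11.45 [-9.1        -4.4         0.95644659] [ -3.3        -11.1          0.96058679] xp,tilt [ 1.9741e+01 -1.6000e-02] res [-0.07 -0.11  0.31  0.02]
```

View pics/z6.png

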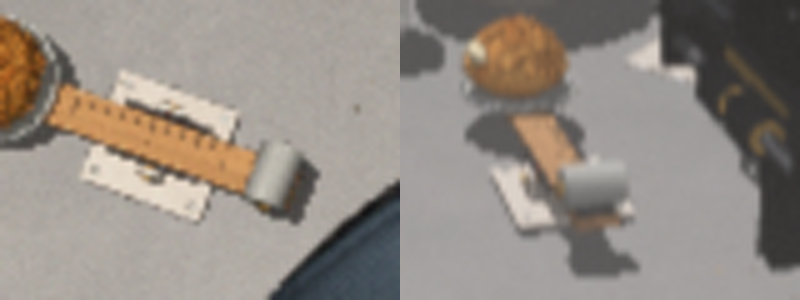

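The view shows the beam floating and near level, with its shadow well detached and the bun in the pan. As an independent check, I'll fit the tilt from the bun as well.

```bash
python3 - <<'E'
from h import *
from scipy.optimize import least_squares as L
t=robot.camera("top");s=robot.camera("scene");T4=cv2.imread("pics/t4.png")[:,:,::-1];S4=cv2.imread("pics/s4.png")[:,:,::-1]
T0=cv2.imread("pics/top0.png")[:,:,::-1];S0=cv2.imread("pics/scene0.png")[:,:,::-1]
def pt(c,x,h,xp,th):
    r=x-xp;h=h+5;d=(r*np.cos(th)+h*np.sin(th))/1000;z=.020+(-r*np.sin(th)+h*np.cos(th))/1000
    P=PIV+d*OUT;P[2]=z;return np.array(proj(c,P))
for name,T,S,x4,h4,bt,bs in(("ref4",T4,S4,-12,.188,(210,163,26,27),(238,164,25,22)),("ref0",T0,S0,-38,.16,(218,168,24,25),(243,170,22,20))):
    a=match(t["img"],T,bt,(190,145,60,60));b=match(s["img"],S,bs,(225,150,55,55))
    f=lambda p:np.r_[pt(t,-105,40,*p)-pt(t,-105,40,x4,h4)-a[:2],pt(s,-105,40,*p)-pt(s,-105,40,x4,h4)-b[:2]]
    q=L(f,[10,0],x_scale=[10,.1]);print(name,a,b,q.x.round(3),q.fun.round(2))
print(pt(s,100,25,18.5,0),pt(t,100,25,18.5,0),"d/dth .02",pt(s,100,25,18.5,.02)-pt(s,100,25,18.5,0))
# strip far/near absolute check: wood mask outline in scene
m=wood(s); v,u=np.nonzero(m[186:210,240:270]); 
for r in range(v.min(),v.max()+1):
    k=u[v==r]+240
    if len(k): print(r+186,k.min(),k.max())
for th in(-.04,-.02,0,.02,.04):
    o=[]
    for x,y in((-50,15),(-50,-15),(75,15),(75,-15)):
        r=x-18.5;P=PIV+(r*np.cos(th)+13*np.sin(th))/1000*OUT+y/1000*np.array([-.948,.319,0]);P[2]=.02+(-r*np.sin(th)+13*np.cos(th))/1000;o+=list(np.round(proj(s,P),1))
    print(th,o)
E
```

```text
ref4 [-10.5         -2.8          0.86684358] [-2.5         1.          0.90830272] [15.907 -0.028] [-0.01  0.23 -0.21 -0.06]
ref0 [-17.9         -5.3          0.85879129] [-4.7        -2.9         0.78281271] [17.2   -0.048] [ 0.   -0.13  0.13  0.04]
[264.32447904 202.93443415] [270.7808703  194.95870724] d/dth .02 [0.04081562 0.52208735]
188 248 255
189 248 255
190 248 255
191 249 256
192 249 257
193 250 257
194 251 258
195 252 259
196 252 259
197 253 256
198 253 256
199 254 255
200 255 255
201 255 255
202 256 256
-0.04 [np.float64(248.4), np.float64(189.7), np.float64(256.2), np.float64(188.9), np.float64(257.7), np.float64(203.9), np.float64(266.3), np.float64(202.9)]
-0.02 [np.float64(248.4), np.float64(189.4), np.float64(256.3), np.float64(188.6), np.float64(257.7), np.float64(204.3), np.float64(266.3), np.float64(203.2)]
0 [np.float64(248.4), np.float64(189.1), np.float64(256.3), np.float64(188.3), np.float64(257.8), np.float64(204.6), np.float64(266.3), np.float64(203.6)]
0.02 [np.float64(248.4), np.float64(188.8), np.float64(256.3), np.float64(187.9), np.float64(257.8), np.float64(204.9), np.float64(266.3), np.float64(203.9)]
0.04 [np.float64(248.4), np.float64(188.5), np.float64(256.3), np.float64(187.6), np.float64(257.8), np.float64(205.3), np.float64(266.3), np.float64(204.2)]
```

Roller and bun fits put the tilt at about -0.016 to -0.048, so the beam is about 3 mm too far. I'll draw it back gently by the inner face.

Request:
{"name": "drive_effector", "arguments": {
  "moves": [
    {"trans": [0, 0.04, 0]},
    {"trans": [0, 0.04, 0]},
    {"trans": [0, 0.04, 0]},
    {"trans": [0, 0.04, 0]},
    {"trans": [0, 0.04, 0]},
    {"trans": [0, 0.04, 0]},
    {"trans": [0, 0.04, 0]},
    {"trans": [0, 0.04, 0]},
    {"trans": [0, 0.011, 0.01]},
    {"trans": [0, 0, 0.03]},
    {"trans": [0, 0, 0.03]},
    {"trans": [0, 0, 0.03]},
    {"trans": [0, 0, 0.019]},
    {},
    {"trans": [0, -0.006, 0]},
    {"trans": [0, -0.003, 0]},
    {"trans": [0, -0.002, 0]},
    {"trans": [0, -0.002, 0]},
    {"trans": [0, -0.002, 0]},
    {}
  ]
}}

```text
time: 13.22
position: [0.5218, -0.0753, 0.0475]
tool_rot: [0.161, 0.987, -0.0, 0.001]
ft_force: [0.0, 0.1, -0.1]
grip_width: 0.0006
grip_force: 0.0
```

Request:
{"name": "drive_effector", "arguments": {
  "moves": [
    {"trans": [0, 0.008, 0]},
    {"trans": [0, 0, -0.03]},
    {"trans": [0, 0, -0.04]},
    {"trans": [0, 0, -0.04]},
    {"trans": [0, -0.04, -0.01]},
    {"trans": [0, -0.04, 0]},
    {"trans": [0, -0.04, 0]},
    {"trans": [0, -0.04, 0]},
    {"trans": [0, -0.04, 0]},
    {"trans": [0, -0.04, 0]},
    {"trans": [0, -0.04, 0]},
    {"trans": [0, -0.04, 0]},
    {},
    {}
  ]
}}

```text
time: 14.38
position: [0.4217, -0.3724, 0.1667]
tool_rot: [0.163, 0.987, -0.0, 0.0]
ft_force: [-0.3, 0.7, -0.2]
grip_width: 0.0005
grip_force: 0.0
```

```bash
cat > chk.py <<'E'
from h import *
from scipy.optimize import least_squares as L
t,s=fit();T4=cv2.imread("pics/t4.png")[:,:,::-1];S4=cv2.imread("pics/s4.png")[:,:,::-1]
def pt(c,x,h,xp,th):
    r=x-xp;h=h+5;d=(r*np.cos(th)+h*np.sin(th))/1000;z=.020+(-r*np.sin(th)+h*np.cos(th))/1000
    P=PIV+d*OUT;P[2]=z;return np.array(proj(c,P))
a=match(t["img"],T4,(210,163,26,27),(190,145,60,60));b=match(s["img"],S4,(238,164,25,22),(225,150,55,55))
f=lambda p:np.r_[pt(t,-105,40,*p)-pt(t,-105,40,-12,.188)-a[:2],pt(s,-105,40,*p)-pt(s,-105,40,-12,.188)-b[:2]]
q=L(f,[10,0],x_scale=[10,.1]);print("bun",a,b,q.x.round(3),q.fun.round(2))
E
python3 chk.py
```

```text
14.4833 [-4.1        -3.1         0.94430375] [-0.8        -5.9         0.97527921] xp,tilt [3.105 0.078] res [-0.04  0.87 -0.57 -0.17]
bun [-5.5        -1.5         0.91323668] [-1.3         0.          0.96280384] [1.94 0.08] [ 0.02  0.04 -0.11 -0.01]
```

```bash
python3 chk.py; python3 -c "
from h import *
t,s=fit()
cv2.imwrite('pics/z7.png',np.hstack([zoom(t,215,160,80,60,5),zoom(s,225,165,80,60,5)]))"
```

```text
14.5833 [-4.1        -3.1         0.94089633] [-0.8        -5.9         0.97572464] xp,tilt [3.105 0.078] res [-0.04  0.87 -0.57 -0.17]
bun [-5.5        -1.5         0.91386175] [-1.3         0.          0.96343833] [1.94 0.08] [ 0.02  0.04 -0.11 -0.01]
14.6833 [-4.1        -3.1         0.94325465] [-0.8        -5.9         0.97512889] xp,tilt [3.105 0.078] res [-0.04  0.87 -0.57 -0.17]
```

View pics/z7.png

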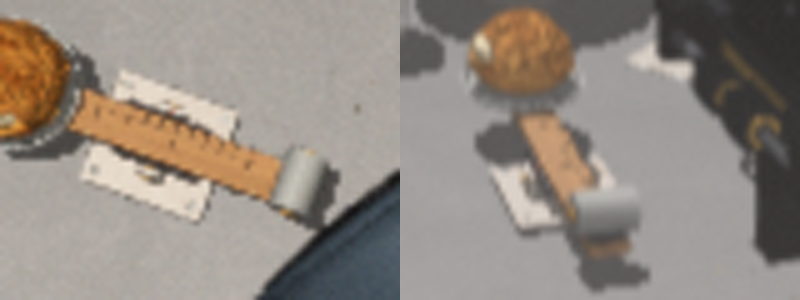

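The beam came out too far, with its pivot at about x = +2.5 mm and a tilt of about 0.08. The bun and pan look unchanged. Interpolating the three settled readings puts balance near x = 14 mm, so I'll push about 11.5 mm.

Request:
{"name": "drive_effector", "arguments": {
  "moves": [
    {"trans": [0, 0.04, 0]},
    {"trans": [0, 0.04, 0]},
    {"trans": [0, 0.04, 0]},
    {"trans": [0, 0.03, 0.02]},
    {"trans": [0, 0.03, 0.02]},
    {"trans": [0, 0.025, 0.03]},
    {"trans": [0, 0, 0.03]},
    {"trans": [0, 0, 0.026]},
    {"trans": [0, 0.02, 0]},
    {"trans": [0, 0.02, 0]},
    {"trans": [0, 0.008, 0]},
    {"trans": [0, 0.005, 0]},
    {"trans": [0, 0.004, 0]},
    {"trans": [0, 0.003, 0]},
    {"trans": [0, 0.003, 0]},
    {"trans": [0, 0.003, 0]},
    {"trans": [0, 0.002, 0]},
    {},
    {}
  ]
}}

```text
time: 16.27
position: [0.5092, -0.1117, 0.0406]
tool_rot: [0.161, 0.987, 0.0, 0.0]
ft_force: [-0.6, -1.8, 0.8]
grip_width: 0.0006
grip_force: 0.7
```

Request:
{"name": "drive_effector", "arguments": {
  "moves": [
    {"trans": [0, -0.01, 0]},
    {"trans": [0, -0.03, 0]},
    {"trans": [0, -0.03, 0]},
    {"trans": [0, -0.02, -0.03]},
    {"trans": [0, -0.02, -0.035]},
    {"trans": [0, -0.02, -0.035]},
    {"trans": [0, -0.03, -0.025]},
    {"trans": [0, -0.04, 0]},
    {"trans": [0, -0.04, 0]},
    {"trans": [0, -0.04, 0]},
    {},
    {},
    {},
    {}
  ]
}}

```text
time: 17.43
position: [0.4196, -0.3754, 0.165]
tool_rot: [0.161, 0.987, 0.001, -0.001]
ft_force: [-0.9, 0.0, -0.4]
grip_width: 0.0006
grip_force: 0.0
```

```bash
python3 chk.py
```

```text
17.5333 [-8.         -5.          0.95483434] [ -2.1        -10.6          0.96465307] xp,tilt [15.54  -0.025] res [-0.05  0.84 -0.53 -0.17]
bun [-9.8        -2.9         0.87774211] [-2.1         0.8         0.92982739] [ 1.3948e+01 -1.0000e-02] [-0.01  0.45 -0.43 -0.12]
```

```bash
cat > joint.py <<'E'
from h import *
from scipy.optimize import least_squares as L
rd=lambda n:cv2.imread(f"pics/{n}.png")[:,:,::-1]
LAT=np.array([-.948,.319,0])
def pt(c,x,h,xp,th,yaw=0):
    r=x-xp;h=h+5;d=(r*np.cos(th)+h*np.sin(th))/1000;z=.020+(-r*np.sin(th)+h*np.cos(th))/1000
    P=PIV+d*OUT+LAT*yaw*r/1000;P[2]=z;return np.array(proj(c,P))
def joint(t,s):
    T4,S4=rd("t4"),rd("s4")
    M=[(t,100,25,match(t["img"],T4,(273,191,13,14),(258,178,36,32))),(s,100,25,match(s["img"],S4,(260,207,15,12),(250,190,35,40))),
       (t,-105,40,match(t["img"],T4,(210,163,26,27),(190,145,60,60))),(s,-105,40,match(s["img"],S4,(238,164,25,22),(225,150,55,55)))]
    f=lambda p:np.hstack([pt(c,x,h,*p)-pt(c,x,h,-12,.188)-m[:2] for c,x,h,m in M])
    q=L(f,[10,0,0],x_scale=[10,.1,.1]);print("xp,tilt,yaw",q.x.round(3),"res",q.fun.round(2))
t=robot.camera("top");s=robot.camera("scene");joint(t,s)
cv2.imwrite('pics/z8.png',np.hstack([zoom(t,215,160,80,60,5),zoom(s,225,165,80,60,5)]))
# absolute roller
for img,x0,y0 in((s["img"],252,192),): 
    for r in img[y0:y0+22,x0+5:x0+22].astype(int).sum(2)//3: print(*r)
E
python3 joint.py
```

```text
xp,tilt,yaw [ 1.4409e+01 -1.7000e-02 -1.0000e-03] res [ 0.05  0.87 -0.57  0.01 -0.22  0.48 -0.53  0.02]
133 111 96 92 105 155 161 160 161 160 160 160 159 159 160 159 159
141 128 119 100 106 155 161 161 160 159 161 159 160 159 159 159 159
145 142 141 111 117 157 160 160 161 161 161 159 160 160 160 160 160
147 146 141 123 126 157 164 167 161 160 161 160 161 162 160 161 159
157 145 135 137 132 152 184 184 163 160 161 161 162 162 161 161 161
158 156 146 146 137 137 187 193 179 166 168 169 170 167 162 159 160
154 157 166 160 157 154 175 188 189 179 178 178 179 176 163 159 160
146 142 175 180 179 178 181 182 182 180 180 179 178 175 164 160 159
136 121 162 173 173 173 172 172 170 169 167 168 167 164 160 159 160
131 125 135 157 159 158 157 156 155 154 152 152 151 150 152 161 161
124 125 115 139 142 142 141 140 139 139 138 137 137 136 141 160 162
111 110 103 128 129 129 128 128 126 126 125 125 125 125 132 159 161
96 98 99 119 119 119 119 119 118 117 116 115 115 115 123 156 160
103 94 98 112 113 112 112 111 110 109 107 108 111 117 128 155 159
110 97 99 104 105 102 99 96 95 93 94 94 117 160 164 160 160
119 106 99 96 91 86 85 78 80 76 78 83 118 170 171 161 160
131 119 111 90 85 82 81 79 77 78 82 89 105 125 134 157 161
127 119 114 90 87 90 91 90 89 92 98 101 105 116 135 159 160
108 99 97 89 87 96 99 100 101 104 114 116 121 134 156 159 160
127 102 92 91 85 95 93 95 98 106 135 141 146 151 160 161 160
155 130 97 91 87 91 89 90 93 99 132 155 160 161 161 161 161
160 152 105 90 91 91 91 91 92 92 103 136 160 162 162 162 161
```

View pics/z8.png

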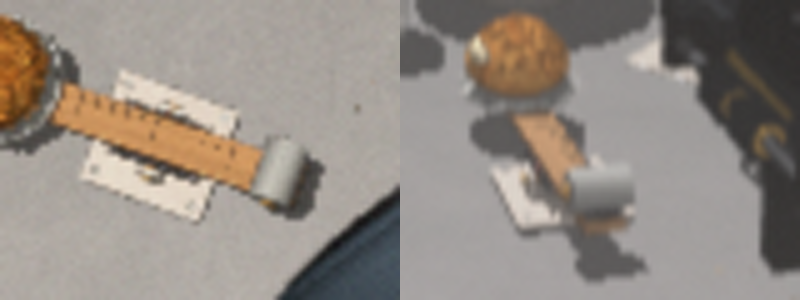

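The beam floats with both ends well clear of the worktop. Tilt is about -0.015 rad, it has settled, and the bun is in its pan. The robot is clear, so I'm handing in.

```bash
python3 -c "
from rig import robot
print(robot.hand_in())"
```

```text
the job is handed in; nothing more can be done
None
```

I handed the job in with the beam floating level to within about 0.02 rad (pan end slightly low) and both ends clear of the worktop. The red mark stands near beam x = +14 mm. The bun is untouched in its pan, nothing else was touched, and the clock was about 18 s at the last measurement.

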